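Index the tube carriage at the mark

ROBOT

A 7-joint arm with a two-finger parallel gripper is mounted at the origin on the work surface. World frame = base frame: x ahead of the robot, y to its left, z up, the work surface at z = 0. Lengths are in m, angles in rad, forces in N, time in s.
With the tool pointing down it reaches from about 0.4 to 0.875 m from the base axis. Payload 19.3 kg.
Tool frame: the origin (TCP) lies at the very end of the fingers, on their centre line; the grasp point (between the pads) lies 19 mm behind it; z points along the fingers, y is the line along which they close (so a half turn about z gives the same grasp; the last joint's range is limited). The gripper opens to 85 mm and grips with 20 to 120 N. Pads are 22 mm wide; open, the fingers measure 114 mm over their backs; the gripper's body (76 mm by 85 mm) begins 54 mm behind the grasp point. The pads swing forward as they close: fully open they stand 13 mm farther back than shut.
Start: joints at [-1.387, 0.521, -0.036, 1.599, 0.021, 1.021, -0.113], TCP at [0.157, 0.605, 0.231] pointing down, gripper open.
Joint ranges: [-2.91, 2.91], [-0.3, 2.13], [-1.5, 1.42], [0.17, 2.43], [-1.26, 4.41], [0.16, 1.93], [-2.52, 2.52]. Speed limits (rad/s): [1.89, 1.89, 2.39, 2.39, 3.01, 3.01, 3.01].

INTERFACE

Orientations are given as [roll, pitch, yaw] about the fixed x, y, z axes, in that order (R = Rz(yaw) Ry(pitch) Rx(roll)).
In Python, from workcell import monitor, optics, workorder gives the robot as it stands.
- The arm moves only by the tool apply_moves, never from a script. Its arguments are lists of equal length, an entry for each row: "linear": the shift along the tool's x, y, z each as a share of 0.1 m, from -1 to 1, a list of three; "delta_rot": the turn, a rotation vector about the tool's x, y, z each as a share of 120 degrees, from -1 to 1, a list of three. A call has exactly 5 rows; each row is the pose to reach, as a shift and turn from the pose commanded when the call began, along the tool's axes at that moment; what a row does not reach only later rows make up. A row lasts 1/12 s, in which the tool goes at most 41.7 mm and 7.16 degrees, less where a joint would pass 70% of its speed; a pose out of reach is approached as far as the arm can. A call with a number of a shift or a turn outside -1 to 1 is refused whole. A call with a gripper value outside its range is refused whole. "gripper" is the opening, from -1 (shut) to 1 (fully open), set as the call begins (left out, the last holds). The fingers move at their own pace and stop on an object; "force" is the grip in N (left out, the last holds). Time passes only in rows, so rows that repeat a pose let the fingers close, or fill a call up. It gives the time, the measured TCP pose, the force, the opening and the grip force at its end, in the units of the state.
- monitor.observe(): the state, without advancing time (a new reading comes with each control period).
- optics.grab_frame(name): name is "scene" or "top" or "wrist"; returns (picture, depth): 400x640x3 uint8, red, green, blue; 400x640 float32, m along the optical axis (not along the pixel's ray), 0 where there is no reading.
- optics.camera_info(name): a dict with "fx", "fy", "cx", "cy" (pixels), "rvec" (rotation vector, rad) and "tvec" (3), from world to camera coordinates, as OpenCV has them; the wrist camera has in their place "T_tool_cam" (4x4, takes a point from camera to tool coordinates, whose origin is the TCP and whose axes are the flange's). Camera axes: x right, y down, z forward; pixel columns grow to the right and rows downward; lengths in m; the calibration is good to about 2 mm. A picture is of the moment at which its call begins: read the wrist's pose just before it. camera_info takes no time and is no camera call.
- workorder.job_done(): hands the job in; it is judged then, once.
The state is a dict: "clock": time; "qpos": joint angles; "qd": joint speeds; "joint_efforts": joint torques, N m; "position": TCP position; "tool_rot": TCP orientation; "force": force on the tool from outside, world axes, zero at the start; "moment": the same for the moment, N m; "grip_width": finger opening in m; "finger_force": force on a finger pad.
Only numpy, scipy, OpenCV 4.12 (cv2) and the standard library are available. Lean on these libraries where they do the work, as an engineer would, in place of code of your own. Each camera call takes 0.05 s, during which the arm holds its last target. There are 200 camera calls.

TASK

Send the free-running carriage along its rods to the index bracket by hand: push it, and get round in front to brake it, pressing only on the sprung pads at its two ends, so that it comes to rest with its brass pointer opposite the blade of the bracket (within about a centimetre) and stays there without drifting, the hand clear of it. Never let the carriage hit the end stop beyond the bracket, never shove it fast, touch no other part of the carriage, and leave the other things on the bench alone.

Things in the scene. Friction and masses are not known exactly. Their poses are not given: they have to be found in the camera images.
- bed: fixed guide bed: grey steel base plate 320 x 740 x 12 mm, two steel rods, a steel stop plate across each end (tops 75 mm above the bench). Origin on the bench under the middle of the rods; its y axis runs along the rods, +y (robot's left) towards the end stop that must not be struck. Place and yaw (up to 0.12 rad) differ each time.
- carriage (a joint): travel of the carriage along the bed's +y, m: 0 at the -y stop, 0.42 when it strikes the +y stop. Nearly frictionless: nominal 0.008 N rolling drag and 0.15 N s/m viscous drag, moving mass 3.6 kg nominal (really from 25 percent less to 40 percent more), so it coasts many seconds unless braked. At rest at the start.
- centre (a point): centre of the carriage's buffer block, 100 mm above the bench, on the bed's centre line at bed y = joint carriage - 0.21; axes as the bed's. The block is 150 mm long along y: a green housing in the middle (120 wide, 60 long, top 138 mm above the bench; screws to 141) with a sprung pad jutting 45 mm from it at each end. Too big to grasp.
- pad_lead (a joint): compression of the leading (+y) pad, m: mirror image of the trailing pad, its face looks to +y, 75 mm from the block's centre, 60 N per m. Pressing it towards -y brakes the carriage or drives it back.
- pad_trail (a joint): compression of the trailing (-y) pad, m, 0 at rest to 0.040. Block 100 mm wide, from 71 to 129 mm above the bench; its rubber face looks to -y and stands at rest 75 mm from the block's centre. Pressing it towards +y takes 60 N per m and drives the carriage to +y. Little damping: the carriage bounces off a hand held still. Mass 0.12 kg.
- pointer (a point): tip of the brass pointer, a bar 6 mm wide that juts from the middle of the deck's far (+x) edge, 58 mm above the bench, 111 mm from the bed's centre line; same bed y as the block's centre.
- mark (a point): tip of the steel blade, 6 mm wide, on the grey index bracket (40 mm block) fixed on the base plate beyond the rods; 58 mm above the bench, 118 mm from the centre line; axes as the bed's. The pointer must rest in line with it: same bed y. It stands elsewhere along the bed each time, 60 mm of travel or more before the stop.
- deck (a point): the carriage without its pads, not to be touched: aluminium deck 210 x 224 mm, top 62 mm above the bench; the green housing on it; a clamped square tube 50 x 50 x 260 mm along the robot's side, top 118 mm above the bench with its clamps, which reach to 69 mm from the centre line. This point: top of the deck below the block's centre.
- stop_face (a point): middle of the +y end stop's face, 60 mm above the bench. The deck's leading edge is 112 mm ahead of the block's centre and reaches the stop at travel 0.42. The stop plate is 22 mm thick along y and 150 mm wide.
- hammer: bystander, leave alone: hammer with a wooden handle lying on the bench
- tube: bystander, leave alone: offcut of dark square tube 80 x 100 x 80 mm, origin under its centre
- brick: bystander, leave alone: fire brick 110 x 75 x 60 mm, origin under its centre
- flange: bystander, leave alone: steel ring 90 mm across, 12 mm thick
- wrench: bystander, leave alone: spanner lying flat
- driver: bystander, leave alone: screwdriver lying flat
- rod_can: bystander, leave alone: steel can 80 mm across, 100 mm high
- collar: bystander, leave alone: dark steel ring 60 mm across, 22 mm high, on the bed's base plate

How it is judged:
On the way:
1. the carriage has come to rest with its pointer opposite the blade and stays there for 2 s (y of pointer in the frame of mark between -0.012 and 0.012 m and velocity of joint carriage between -0.012 and 0.012 m/s), for 2 s.
At the end, for the whole second after the job is handed in: The pointer is within 12 mm of the blade along the rods and the carriage moves slower than 12 mm/s, for 2 s and still through the last second, with the hand clear of it (all of step 1); the robot touches nothing.
It fails at once if the carriage strikes the +y end stop (travel over 0.417) (value of joint carriage above 0.417 m).
It fails at once if the carriage is shoved faster than 0.35 m/s (velocity of joint carriage above 0.35 m/s or velocity of joint carriage below -0.35 m/s).
It fails at once if the robot touches the carriage elsewhere than on its pads (over 2 N) (contact force between any of the arm, the fingers and carriage_c0 above 2 N or contact force between any of the arm, the fingers and carriage_c1 above 2 N or contact force between any of the arm, the fingers and carriage_c2 above 2 N or contact force between any of the arm, the fingers and carriage_c3 above 2 N or contact force between any of the arm, the fingers and carriage_c4 above 2 N or contact force between any of the arm, the fingers and carriage_c5 above 2 N or contact force between any of the arm, the fingers and carriage_c6 above 2 N).
It fails at once if a bystander is moved more than 30 mm (distance of any of hammer, tube, brick, flange, wrench, driver, rod_can, collar from where it was at the start of the episode above 0.03 m).
It also fails if it takes over 45 s, if anything falls off the work surface, if the arm or the gripper's body presses on something with over 40 N, if the wrist force passes 120 N, or if a joint passes its speed limit or range.

## Working session

There is one attempt and no reset: what is moved stays moved. The work goes in short steps, Python scripts to look and compute and a tool call to move; the robot and the scene stay as the last step left them, time stands still between calls to the robot, and variables do not carry over. Pictures are saved under pics/ and viewed, at most 10 in all, crops included, and the job is handed in when it is done.

Besides the shell and the picture viewer there is one more tool, called by a JSON object that holds its "name" and its "arguments", one argument or row to a line. apply_moves: Moves the arm, as the interface text tells. Its arguments: {"type":"object","properties":{"linear":{"type":"array"},"delta_rot":{"type":"array"},"gripper":{"type":"number"},"force":{"type":"number"}},"required":["linear","delta_rot"]}

```bash
mkdir -p pics; ls
python3 - <<'E'
from workcell import monitor, optics
import cv2, numpy as np
s=monitor.observe(); print(s)
for n in ("scene","top"):
    im,d=optics.grab_frame(n); cv2.imwrite(f"pics/{n}0.png",im[:,:,::-1]); np.savez(f"{n}0.npz",im=im,d=d); print(n,optics.camera_info(n))
print(optics.camera_info("wrist"))
E
```

```text
pics
{'clock': 0.0, 'qpos': array([-1.38721374,  0.52200787, -0.03632923,  1.60004187,  0.02121231,
        1.02103597, -0.1127936 ]), 'qd': array([-0.00035448,  0.00068706,  0.00109325, -0.00091379, -0.00063547,
        0.00128872, -0.00079934]), 'joint_efforts': array([ 6.39834707e-04, -9.27098966e+01,  1.98011622e+00, -3.69930482e+01,
        1.78173662e-02,  8.23011564e-03, -2.74391931e-05]), 'position': array([0.15686998, 0.60464456, 0.2307174 ]), 'tool_rot': array([-3.14048842e+00,  8.73131869e-05,  2.88781517e+00]), 'force': array([ 0.12983728,  0.19332712, -0.14991446]), 'moment': array([ 0.02786744,  0.03350993, -0.00576125]), 'finger_force': 0.0, 'grip_width': 0.08527258579239524}
scene {'fx': 485.221740840607, 'fy': 485.221740840607, 'cx': 316.8625632569479, 'cy': 194.85926615591387, 'rvec': array([ 0.73755261,  2.78921345, -0.78255884]), 'tvec': array([ 0.44918398, -0.19951334,  1.81903916])}
top {'fx': 372.79674856824835, 'fy': 372.79674856824835, 'cx': 317.6710239814698, 'cy': 204.33139400127305, 'rvec': array([ 2.18470356, -2.15579475,  0.12503582]), 'tvec': array([0.01340019, 0.53527623, 1.32605331])}
{'fx': 279.1285771010619, 'fy': 279.1285771010619, 'cx': 314.1159963916201, 'cy': 199.79891604022413, 'T_tool_cam': array([[-6.60035130e-04, -9.64695251e-01, -2.63367873e-01,
         6.79217557e-02],
       [ 9.99999737e-01, -5.57454666e-04, -4.64221720e-04,
         2.67936907e-04],
       [ 3.01016840e-04, -2.63368110e-01,  9.64695365e-01,
        -1.42223275e-01],
       [ 0.00000000e+00,  0.00000000e+00,  0.00000000e+00,
         1.00000000e+00]])}
```

View pics/top0.png

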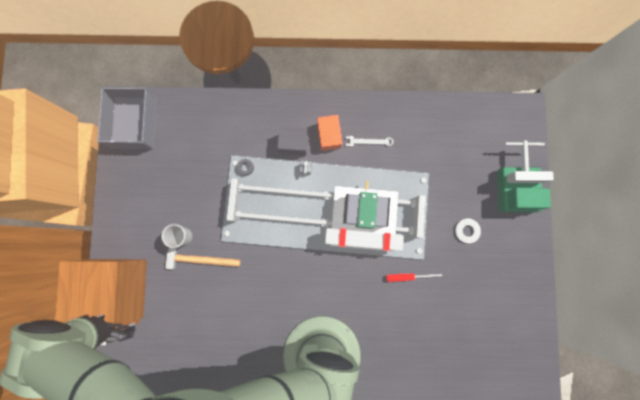

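View pics/scene0.png

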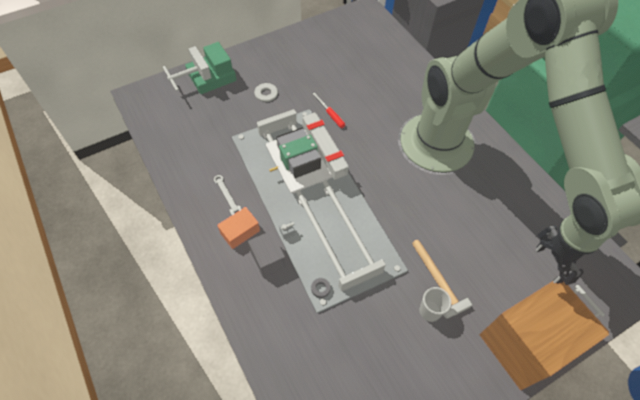

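The top view shows the carriage near the right (-y) end, with its pointer near (366,184), the index blade near (306,172), and the +y stop face near column 238. The scene view agrees. Next I'll measure these.

```bash
cat > h.py <<'E'
import numpy as np, cv2
from workcell import monitor, optics
def cam(n):
    c=optics.camera_info(n); K=np.array([[c['fx'],0,c['cx']],[0,c['fy'],c['cy']],[0,0,1]]); R=cv2.Rodrigues(c['rvec'])[0]; return K,R,c['tvec']
def ray(n,uv,z):
    K,R,t=cam(n); uv=np.atleast_2d(uv).astype(float)
    d=(R.T@np.linalg.inv(K)@np.c_[uv,np.ones(len(uv))].T).T; o=-R.T@t
    return o+d*((z-o[2])/d[:,2])[:,None]
def proj(n,P):
    K,R,t=cam(n); q=(K@(R@np.atleast_2d(P).T+t[:,None])).T; return q[:,:2]/q[:,2:]
def cloud(n,d):
    K,R,t=cam(n); v,u=np.mgrid[:400,:640]
    p=np.stack([(u-K[0,2])/K[0,0]*d,(v-K[1,2])/K[1,1]*d,d],-1)-t
    return p@R
def green(n,im):
    h=cv2.cvtColor(im,cv2.COLOR_RGB2HSV); m=cv2.inRange(h,(65,90,30),(90,255,200)); return m
E
python3 - <<'E'
from h import *
z=np.load('top0.npz'); im,d=z['im'],z['d']; P=cloud('top',d)
h=cv2.cvtColor(im,cv2.COLOR_RGB2HSV)
roi=np.zeros((400,640),bool); roi[150:265,215:435]=1
hgt=P[...,2]
plate=roi&(hgt>0.006)&(d>0)
c=max(cv2.findContours(plate.astype(np.uint8),0,2)[0],key=cv2.contourArea); r=cv2.minAreaRect(c); b=cv2.boxPoints(r)
W=ray('top',b,0.012); print('plate px',b.round(1).tolist()); print(W.round(4)); print('centre',W.mean(0)); 
for i in range(4): print(np.linalg.norm(W[i]-W[i-1]), W[i]-W[i-1])
# height levels: pointwise
for (u,v) in [(367,210),(366,184),(306,172),(306,166),(330,205),(233,200),(421,215),(345,215),(388,240),(270,190),(290,218)]: print((u,v),P[v,u].round(3),h[v,u])
g=green('top',im); g[:, :340]=0; g[:,400:]=0; M=cv2.moments(g,True); c=(M['m10']/M['m00'],M['m01']/M['m00']); print('green',c,M['m00'],ray('top',c,0.138))
cv2.imwrite('pics/crop.png',cv2.resize(im[155:260,220:430,::-1],None,fx=3.8,fy=3.8,interpolation=2))
E
```

```text
plate px [[219.0, 241.89999389648438], [226.89999389648438, 153.89999389648438], [431.5, 172.3000030517578], [423.5, 260.29998779296875]]
[[ 0.3949  0.377   0.012 ]
 [ 0.7212  0.3608  0.012 ]
 [ 0.6625 -0.4017  0.012 ]
 [ 0.3378 -0.3664  0.012 ]]
centre [ 0.52909049 -0.00755461  0.012     ]
0.7455263629189968 [0.05705962 0.7433396  0.        ]
0.32672599675940883 [ 0.32632787 -0.0161244   0.        ]
0.7647791335785791 [-0.05866568 -0.76252571  0.        ]
0.3266360223768142 [-0.32472182  0.03531051  0.        ]
(367, 210) [ 0.506 -0.143  0.14 ] [ 74  89 181]
(366, 184) [ 0.607 -0.15   0.064] [ 21  94 229]
(306, 172) [0.649 0.064 0.052] [ 90   3 171]
(306, 166) [0.67  0.064 0.059] [ 30   1 207]
(330, 205) [ 0.535 -0.025  0.016] [105   8 126]
(233, 200) [0.541 0.318 0.075] [ 38   4 237]
(421, 215) [ 0.498 -0.343  0.07 ] [ 30   2 241]
(345, 215) [ 0.49  -0.071  0.127] [165  11  93]
(388, 240) [ 0.408 -0.218  0.114] [  1 164 249]
(270, 190) [0.584 0.194 0.038] [ 30   2 224]
(290, 218) [0.483 0.119 0.04 ] [ 30   2 229]
green (369.25581395348837, 206.4418604651163) 43.0 [[ 0.51858733 -0.15105097  0.138     ]]
```

View pics/crop.png

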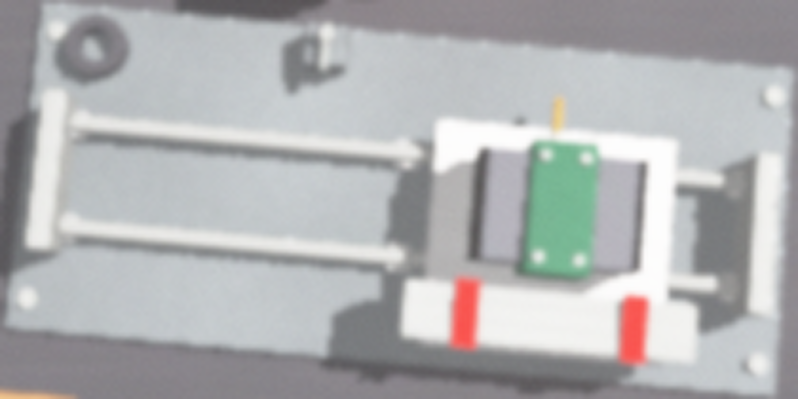

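{"name": "apply_moves", "arguments": {
  "linear": [
    [-0.2, -0.2, -0.04],
    [-0.4, -0.4, -0.08],
    [-0.6, -0.6, -0.12],
    [-0.8, -0.8, -0.16],
    [-1, -1, -0.2]
  ],
  "delta_rot": [
    [0, 0, 0],
    [0, 0, 0],
    [0, 0, 0],
    [0, 0, 0],
    [0, 0, 0]
  ],
  "gripper": -1
}}

```text
clock: 0.52
position: [0.2291, 0.4816, 0.2512]
tool_rot: [-3.141, -0.0, 2.888]
force: [0.5, 0.2, -0.6]
grip_width: 0.0257
finger_force: 0.0
```

{"name": "apply_moves", "arguments": {
  "linear": [
    [-0.2, -0.2, -0.04],
    [-0.4, -0.4, -0.08],
    [-0.6, -0.6, -0.12],
    [-0.8, -0.8, -0.16],
    [-1, -1, -0.2]
  ],
  "delta_rot": [
    [0, 0, 0],
    [0, 0, 0],
    [0, 0, 0],
    [0, 0, 0],
    [0, 0, 0]
  ]
}}

```text
clock: 0.93
position: [0.3007, 0.3598, 0.2714]
tool_rot: [-3.141, -0.0, 2.888]
force: [1.2, 0.6, -0.3]
grip_width: -0.0001
finger_force: 0.0
```

{"name": "apply_moves", "arguments": {
  "linear": [
    [-0.2, -0.2, -0.04],
    [-0.4, -0.4, -0.08],
    [-0.6, -0.6, -0.12],
    [-0.8, -0.8, -0.16],
    [-1, -1, -0.2]
  ],
  "delta_rot": [
    [0, 0, 0],
    [0, 0, 0],
    [0, 0, 0],
    [0, 0, 0],
    [0, 0, 0]
  ]
}}

```text
clock: 1.35
position: [0.3724, 0.2378, 0.2914]
tool_rot: [-3.141, -0.0, 2.888]
force: [0.6, 0.6, 0.3]
grip_width: -0.0001
finger_force: 0.0
```

{"name": "apply_moves", "arguments": {
  "linear": [
    [-0.2, -0.2, -0.04],
    [-0.4, -0.4, -0.08],
    [-0.6, -0.6, -0.12],
    [-0.8, -0.8, -0.16],
    [-1, -1, -0.2]
  ],
  "delta_rot": [
    [0, 0, 0.04],
    [0, 0, 0.08],
    [0, 0, 0.12],
    [0, 0, 0.16],
    [0, 0, 0.22]
  ]
}}

```text
clock: 1.77
position: [0.444, 0.116, 0.3115]
tool_rot: [-3.142, -0.0, 2.424]
force: [1.1, 0.4, -0.3]
grip_width: 0.0005
finger_force: 0.0
```

{"name": "apply_moves", "arguments": {
  "linear": [
    [-0.13, -0.06, -0.02],
    [-0.26, -0.12, -0.04],
    [-0.39, -0.18, -0.06],
    [-0.52, -0.24, -0.08],
    [-0.65, -0.3, -0.1]
  ],
  "delta_rot": [
    [0, 0, 0.044],
    [0, 0, 0.088],
    [0, 0, 0.132],
    [0, 0, 0.177],
    [0, 0, 0.222]
  ]
}}

```text
clock: 2.18
position: [0.4732, 0.0514, 0.3213]
tool_rot: [-3.141, -0.0, 1.958]
force: [-0.5, -0.3, -0.9]
grip_width: -0.0007
finger_force: 0.0
```

{"name": "apply_moves", "arguments": {
  "linear": [
    [-0.14, 0, -0.02],
    [-0.28, 0, -0.04],
    [-0.42, 0, -0.06],
    [-0.56, 0, -0.08],
    [-0.7, 0, -0.1]
  ],
  "delta_rot": [
    [0, 0, 0.044],
    [0, 0, 0.088],
    [0, 0, 0.132],
    [0, 0, 0.177],
    [0, 0, 0.222]
  ]
}}

```text
clock: 2.6
position: [0.5, -0.0132, 0.3313]
tool_rot: [-3.141, 0.0, 1.493]
force: [0.1, 0.5, 0.2]
grip_width: 0.0001
finger_force: 0.0
```

```bash
cat >> h.py <<'E'
def wpose():
    s=monitor.observe(); r,p,y=s['tool_rot']
    from scipy.spatial.transform import Rotation as Ro
    T=np.eye(4); T[:3,:3]=Ro.from_euler('xyz',[r,p,y]).as_matrix(); T[:3,3]=s['position']
    c=optics.camera_info('wrist'); return s,T@c['T_tool_cam'],np.array([[c['fx'],0,c['cx']],[0,c['fy'],c['cy']],[0,0,1]])
def wray(T,K,uv,z):
    uv=np.atleast_2d(uv).astype(float); d=(T[:3,:3]@np.linalg.inv(K)@np.c_[uv,np.ones(len(uv))].T).T; o=T[:3,3]
    return o+d*((z-o[2])/d[:,2])[:,None]
E
python3 - <<'E'
from h import *
s,T,K=wpose(); im,d=optics.grab_frame('wrist'); np.savez('w1.npz',im=im,d=d,T=T,K=K); cv2.imwrite('pics/w1.png',im[:,:,::-1]); print(s['clock'],s['position'],s['tool_rot'])
E
```

```text
2.6 [ 0.49996021 -0.01323585  0.33126486] [-3.14126493e+00  6.66785798e-05  1.49314122e+00]
```

View pics/w1.png

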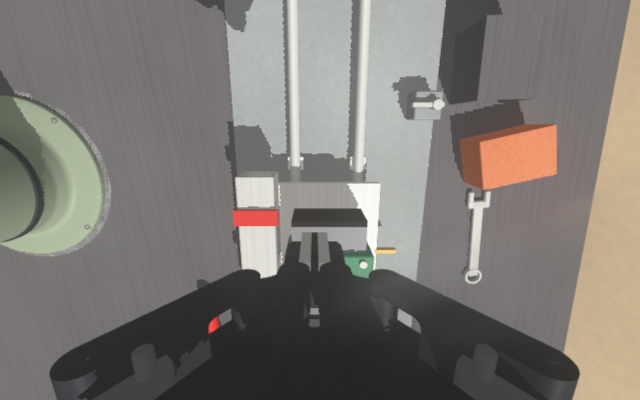

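The wrist view shows the blade tip near (413,104), the pointer bar at (376–396,251), the rods at columns ~293 and ~361, the deck's leading edge at row 183 and the green housing near (358,264).

Run:
```python
from h import *
z=np.load('w1.npz'); im,d,T,K=z['im'],z['d'],z['T'],z['K']; g=cv2.cvtColor(im,cv2.COLOR_RGB2GRAY).astype(float)
v,u=np.mgrid[:400,:640]; c=np.stack([(u-K[0,2])/K[0,0]*d,(v-K[1,2])/K[1,1]*d,d],-1); P=c@T[:3,:3].T+T[:3,3]; H=P[...,2]
# rods via depth: height>0.03 in window
rod=[]
for a,b in ((280,312),(345,380)):
    pts=[]
    for r in range(4,140,4):
        i=np.where((H[r,a:b]>0.027)&(H[r,a:b]<0.06))[0]
        if len(i)>3: pts.append([a+i.mean(),r])
    pts=np.array(pts); zr=H[pts[:,1].astype(int),pts[:,0].round().astype(int)].max(); w=wray(T,K,pts,zr-0.004)
    f=np.polyfit(w[:,1],w[:,0],1); rod.append(f); print('rod z',zr,len(pts),f)
f=np.mean(rod,0); yaw=-np.arctan(f[0]); print('yaw',yaw,'centreline x=',f)
ay=np.array([-np.sin(yaw),np.cos(yaw)]); ax=np.array([np.cos(yaw),np.sin(yaw)])
o=np.array([f[1],0.])
def bed(w): q=w[:,:2]-o; return np.c_[q@ax,q@ay]
hs=cv2.cvtColor(im,cv2.COLOR_RGB2HSV)
br=cv2.inRange(hs,(12,90,80),(35,255,255)); br[:235]=0; br[265:]=0; br[:,:370]=0; br[:,410:]=0
ys,xs=np.nonzero(br); print('pointer px',xs.min(),xs.max(),ys.mean(),H[ys,xs].mean()); wp=wray(T,K,[xs.max(),ys.mean()],.058); print(wp,bed(wp))
print(g[94:116:1,414:432:3].astype(int).tolist()); print((H[94:116:2,410:444:4]*1000).astype(int))
for p in [(413,104),(420,104)]: w=wray(T,K,p,.058); print('mark',w,bed(w))
e=[wray(T,K,(x,np.argmax(g[175:195,x]-g[174:194,x])+174.5),.062) for x in (300,330,355,372)]; print('deck edge',[bed(q)[0].round(4) for q in e])
print('scene check pointer top', bed(ray('top',(366.8,182),.058)),'blade',bed(ray('top',(305,172.5),.058)),bed(ray('top',(369.3-1.3,210),.138)))
print('stop', bed(ray('top',[(237.5,200)],.075)))
```

```text
rod z 0.04070935374340484 34 [0.07900319 0.46994992]
rod z 0.04151470487749359 34 [0.07745014 0.56917525]
yaw -0.07806768089658472 centreline x= [0.07822666 0.51956259]
pointer px 375 395 250.1122448979592 0.0618008972339107
[[ 0.61926654 -0.15402571  0.058     ]] [[ 0.1114125  -0.14578084]]
[[97, 165, 175, 176, 173, 152], [98, 165, 174, 175, 160, 123], [100, 166, 174, 175, 154, 106], [99, 130, 131, 133, 124, 107], [98, 109, 107, 108, 107, 108], [99, 109, 108, 108, 108, 108], [99, 110, 109, 107, 107, 107], [98, 110, 109, 107, 108, 106], [171, 176, 176, 175, 174, 174], [217, 218, 217, 218, 216, 215], [223, 223, 223, 223, 223, 222], [223, 223, 223, 223, 222, 221], [217, 217, 217, 217, 216, 216], [155, 178, 178, 177, 178, 172], [124, 173, 172, 171, 173, 163], [128, 180, 177, 176, 178, 174], [130, 181, 179, 176, 177, 177], [132, 181, 180, 176, 177, 176], [136, 182, 180, 177, 174, 177], [138, 182, 181, 179, 175, 175], [142, 180, 181, 180, 177, 176], [143, 181, 182, 179, 178, 176]]
[[26 45 51 51 51 51 51 51 49]
 [29 47 52 51 51 51 52 51 50]
 [28 47 52 51 52 51 52 53 51]
 [28 45 52 51 52 51 59 66 65]
 [29 62 61 61 62 62 67 67 64]
 [29 63 62 61 62 61 66 66 65]
 [31 61 61 62 63 62 67 67 64]
 [32 49 51 50 49 51 63 65  0]
 [32 50 51 51 51 51 51 50 -1]
 [33 51 51 54 52 52 53 50 -1]
 [34 50 51 53 51 50 50 51  0]]
mark [[0.64508895 0.06937703 0.058     ]] [[0.11973344 0.07895533]]
mark [[0.6549371  0.06860445 0.058     ]] [[0.12961185 0.07895314]]
deck edge [array([-0.041 , -0.0331]), array([ 0.004 , -0.0315]), array([ 0.0416, -0.0331]), array([ 0.0672, -0.0331])]
scene check pointer top [[ 0.10692013 -0.14626931]] blade [[0.12083144 0.07731954]] [[-0.0014781  -0.14739649]]
stop [[-0.00173513  0.30292712]]
```

```bash
cat >> h.py <<'E'
YAW=-0.0781; AY=np.array([-np.sin(YAW),np.cos(YAW)]); AX=np.array([np.cos(YAW),np.sin(YAW)]); O=np.array([.5196,0.])
def bed(w): q=np.atleast_2d(w)[:,:2]-O; return np.c_[q@AX,q@AY]
def pointer(n,im):
    hs=cv2.cvtColor(im,cv2.COLOR_RGB2HSV); m=cv2.inRange(hs,(14,70,90),(32,255,255))
    ys,xs=np.nonzero(m)
    if not len(xs): return None
    b=bed(ray(n,np.c_[xs,ys],.060)); k=(abs(b[:,0]-.1)<.022)&(b[:,1]>-.25)&(b[:,1]<.25)
    if k.sum()<2: return None
    w=hs[ys[k],xs[k],1].astype(float); return round(float(np.average(b[k,1],weights=w)),4),int(k.sum())
MARK=0.0785
def track(k=1):
    s=monitor.observe(); print('t',s['clock'],'hand',bed(s['position'])[0].round(4),round(s['position'][2],4),'F',s['force'].round(2))
    for _ in range(k):
        for n in ('top','scene'):
            t=monitor.observe()['clock']; im,d=optics.grab_frame(n); print(round(t,3),n,pointer(n,im))
E
python3 - <<'E'
from h import *
for n in ('top','scene'): print(n,pointer(n,np.load(n+'0.npz')['im']))
track()
E
```

```text
top (-0.1456, 14)
scene (-0.1442, 19)
t 2.65 hand [-0.0176 -0.0171] 0.3317 F [-1.04 -3.57 -0.64]
2.65 top None
2.7 scene (-0.1442, 19)
```

{"name": "apply_moves", "arguments": {
  "linear": [
    [-0.2, 0.04, 0.06],
    [-0.4, 0.08, 0.12],
    [-0.6, 0.12, 0.18],
    [-0.8, 0.16, 0.24],
    [-1, 0.19, 0.3]
  ],
  "delta_rot": [
    [0, 0, 0],
    [0, 0, 0],
    [0, 0, 0],
    [0, 0, 0],
    [0, 0, 0]
  ]
}}

```text
clock: 3.17
position: [0.5115, -0.1137, 0.3008]
tool_rot: [-3.141, -0.0, 1.501]
force: [0.2, -1.1, 0.4]
grip_width: 0.0003
finger_force: 0.0
```

{"name": "apply_moves", "arguments": {
  "linear": [
    [-0.2, 0, 0.14],
    [-0.4, 0, 0.28],
    [-0.6, 0, 0.42],
    [-0.8, 0, 0.56],
    [-1, 0, 0.7]
  ],
  "delta_rot": [
    [0, 0, 0],
    [0, 0, 0],
    [0, 0, 0],
    [0, 0, 0],
    [0, 0, 0]
  ]
}}

```text
clock: 3.58
position: [0.5041, -0.2133, 0.2304]
tool_rot: [-3.141, -0.001, 1.501]
force: [0.9, -0.7, 0.6]
grip_width: 0.0002
finger_force: 0.0
```

{"name": "apply_moves", "arguments": {
  "linear": [
    [-0.15, 0, 0.08],
    [-0.3, 0, 0.16],
    [-0.45, 0, 0.26],
    [-0.6, 0, 0.36],
    [-0.6, 0, 0.43]
  ],
  "delta_rot": [
    [0, 0, 0],
    [0, 0, 0],
    [0, 0, 0],
    [0, 0, 0],
    [0, 0, 0]
  ]
}}

```text
clock: 4.0
position: [0.4991, -0.275, 0.1873]
tool_rot: [-3.141, 0.001, 1.498]
force: [-0.1, -0.9, -0.3]
grip_width: 0.0
finger_force: 0.0
```

{"name": "apply_moves", "arguments": {
  "linear": [
    [0, 0, 0.25],
    [0, 0, 0.5],
    [0, 0, 0.75],
    [0, 0, 0.95],
    [0, 0, 1]
  ],
  "delta_rot": [
    [0, 0, 0],
    [0, 0, 0],
    [0, 0, 0],
    [0, 0, 0],
    [0, 0, 0]
  ]
}}

```text
clock: 4.42
position: [0.4988, -0.2712, 0.0854]
tool_rot: [-3.138, -0.002, 1.5]
force: [0.9, 0.3, 0.1]
grip_width: -0.0
finger_force: 0.0
```

Run:
```python
from h import *
track(1)
im,d=optics.grab_frame('scene'); cv2.imwrite('pics/s2.png',cv2.resize(im[80:260,200:440,::-1],None,fx=3.3,fy=3.3))
```

```text
t 4.4167 hand [ 0.0005 -0.272 ] 0.0854 F [0.87 0.3  0.15]
4.417 top (-0.1456, 14)
4.467 scene (-0.1442, 19)
```

View pics/s2.png

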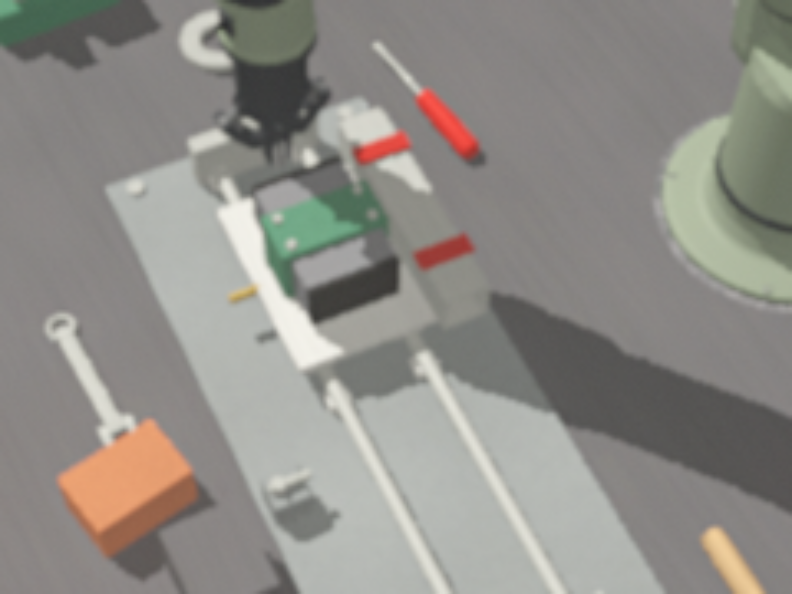

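Both trackers agree (pointer at s = -0.145, mark at 0.0785), and the hand is down behind the trailing pad. Now I'll push at 30 mm/s.

{"name": "apply_moves", "arguments": {
  "linear": [
    [0.08, 0, 0],
    [0.14, 0, 0],
    [0.19, 0, 0],
    [0.225, 0, 0],
    [0.25, 0, 0]
  ],
  "delta_rot": [
    [0, 0, 0],
    [0, 0, 0],
    [0, 0, 0],
    [0, 0, 0],
    [0, 0, 0]
  ]
}}

```text
clock: 4.98
position: [0.5021, -0.2475, 0.0887]
tool_rot: [3.141, -0.0, 1.499]
force: [-0.1, -0.0, -0.1]
grip_width: 0.0
finger_force: 0.0
```

{"name": "apply_moves", "arguments": {
  "linear": [
    [0.025, 0, 0],
    [0.05, 0, 0],
    [0.075, 0, 0],
    [0.1, 0, 0],
    [0.125, 0, 0]
  ],
  "delta_rot": [
    [0, 0, 0],
    [0, 0, 0],
    [0, 0, 0],
    [0, 0, 0],
    [0, 0, 0]
  ]
}}

```text
clock: 5.4
position: [0.5026, -0.2357, 0.0883]
tool_rot: [-3.142, 0.0, 1.498]
force: [-0.9, 0.4, 0.2]
grip_width: -0.0003
finger_force: 0.0
```

{"name": "apply_moves", "arguments": {
  "linear": [
    [0.025, 0, 0],
    [0.05, 0, 0],
    [0.075, 0, 0],
    [0.1, 0, 0],
    [0.125, 0, 0]
  ],
  "delta_rot": [
    [0, 0, 0],
    [0, 0, 0],
    [0, 0, 0],
    [0, 0, 0],
    [0, 0, 0]
  ]
}}

```text
clock: 5.82
position: [0.5035, -0.2232, 0.0883]
tool_rot: [3.142, 0.0, 1.498]
force: [-0.4, 0.1, -0.9]
grip_width: 0.0001
finger_force: 0.0
```

{"name": "apply_moves", "arguments": {
  "linear": [
    [0.025, 0, 0],
    [0.05, 0, 0],
    [0.075, 0, 0],
    [0.1, 0, 0],
    [0.125, 0, 0]
  ],
  "delta_rot": [
    [0, 0, 0],
    [0, 0, 0],
    [0, 0, 0],
    [0, 0, 0],
    [0, 0, 0]
  ]
}}

```text
clock: 6.23
position: [0.5045, -0.2107, 0.0883]
tool_rot: [3.142, 0.0, 1.498]
force: [-0.4, 0.1, -0.0]
grip_width: 0.0002
finger_force: 0.0
```

```bash
python3 -c "
from h import *
track(1)"
```

```text
t 6.2333 hand [ 0.0014 -0.2112] 0.0883 F [-0.4   0.08 -0.03]
6.233 top (-0.1274, 13)
6.283 scene (-0.1236, 21)
```

{"name": "apply_moves", "arguments": {
  "linear": [
    [0, 0, -0.38],
    [0, 0, -0.72],
    [0.1, 0, -0.8],
    [0.3, 0, -0.8],
    [0.5, 0, -0.8]
  ],
  "delta_rot": [
    [0, 0, 0],
    [0, 0, 0],
    [0, 0, 0],
    [0, 0, 0],
    [0, 0, 0]
  ]
}}

```text
clock: 6.75
position: [0.5083, -0.161, 0.1692]
tool_rot: [3.14, 0.0, 1.496]
force: [1.0, 0.5, -0.0]
grip_width: 0.0002
finger_force: 0.0
```

{"name": "apply_moves", "arguments": {
  "linear": [
    [0.2, 0, 0],
    [0.4, 0, 0],
    [0.6, 0, 0],
    [0.8, 0, 0],
    [1, 0, 0]
  ],
  "delta_rot": [
    [0, 0, 0],
    [0, 0, 0],
    [0, 0, 0],
    [0, 0, 0],
    [0, 0, 0]
  ]
}}

```text
clock: 7.17
position: [0.5153, -0.0604, 0.1684]
tool_rot: [3.142, -0.0, 1.498]
force: [0.3, 0.2, 0.4]
grip_width: 0.0001
finger_force: 0.0
```

{"name": "apply_moves", "arguments": {
  "linear": [
    [0.2, 0, 0],
    [0.4, 0, 0],
    [0.6, 0, 0],
    [0.8, 0, 0],
    [1, 0, 0]
  ],
  "delta_rot": [
    [0, 0, 0],
    [0, 0, 0],
    [0, 0, 0],
    [0, 0, 0],
    [0, 0, 0]
  ]
}}

```text
clock: 7.58
position: [0.5226, 0.0393, 0.1684]
tool_rot: [3.142, -0.0, 1.498]
force: [0.3, -1.0, 0.4]
grip_width: 0.0002
finger_force: 0.0
```

{"name": "apply_moves", "arguments": {
  "linear": [
    [0.25, 0, 0],
    [0.5, 0, 0],
    [0.75, 0, 0.05],
    [0.95, 0, 0.2],
    [1, 0, 0.4]
  ],
  "delta_rot": [
    [0, 0, 0],
    [0, 0, 0],
    [0, 0, 0],
    [0, 0, 0],
    [0, 0, 0]
  ]
}}

```text
clock: 8.0
position: [0.5306, 0.1421, 0.1286]
tool_rot: [3.14, -0.002, 1.501]
force: [0.7, 1.6, -1.2]
grip_width: -0.0001
finger_force: 0.0
```

```bash
python3 -c "
from h import *
track(1)"
```

```text
t 8.0 hand [-1.000e-04  1.426e-01] 0.1286 F [ 0.66  1.55 -1.16]
8.0 top (-0.0343, 13)
8.05 scene (-0.0311, 21)
```

{"name": "apply_moves", "arguments": {
  "linear": [
    [0, 0, 0.1],
    [0, 0, 0.2],
    [0, 0, 0.3],
    [0, 0, 0.38],
    [0, 0, 0.4]
  ],
  "delta_rot": [
    [0, 0, 0],
    [0, 0, 0],
    [0, 0, 0],
    [0, 0, 0],
    [0, 0, 0]
  ]
}}

```text
clock: 8.52
position: [0.5295, 0.1375, 0.087]
tool_rot: [-3.14, 0.001, 1.497]
force: [-0.6, 0.2, -0.7]
grip_width: 0.0001
finger_force: 0.0
```

```bash
python3 -c "
from h import *
track(2)"
```

```text
t 8.5167 hand [-0.0008  0.1378] 0.087 F [-0.6   0.23 -0.7 ]
8.517 top (-0.0093, 12)
8.567 scene (-0.0061, 22)
8.617 top (-0.0047, 10)
8.667 scene (-0.0013, 24)
```

{"name": "apply_moves", "arguments": {
  "linear": [
    [0, 0, 0],
    [0, 0, 0],
    [0, 0, 0],
    [0, 0, 0],
    [0, 0, 0]
  ],
  "delta_rot": [
    [0, 0, 0],
    [0, 0, 0],
    [0, 0, 0],
    [0, 0, 0],
    [0, 0, 0]
  ]
}}

```text
clock: 9.13
position: [0.53, 0.1382, 0.0884]
tool_rot: [3.141, -0.0, 1.498]
force: [-0.2, -0.3, 0.3]
grip_width: 0.0003
finger_force: 0.0
```

```bash
python3 -c "
from h import *
track(2)"
```

```text
t 9.1333 hand [-0.0004  0.1386] 0.0884 F [-0.23 -0.32  0.31]
9.133 top (0.0195, 12)
9.183 scene (0.0225, 23)
9.233 top (0.0236, 10)
9.283 scene (0.0268, 21)
```

{"name": "apply_moves", "arguments": {
  "linear": [
    [0, 0, 0],
    [0, 0, 0],
    [0, 0, 0],
    [0, 0, 0],
    [0.018, 0, 0]
  ],
  "delta_rot": [
    [0, 0, 0],
    [0, 0, 0],
    [0, 0, 0],
    [0, 0, 0],
    [0, 0, 0]
  ]
}}

```text
clock: 9.75
position: [0.5301, 0.1397, 0.0883]
tool_rot: [-3.142, 0.0, 1.497]
force: [0.1, -0.4, 0.4]
grip_width: -0.0
finger_force: 0.0
```

{"name": "apply_moves", "arguments": {
  "linear": [
    [0.018, 0, 0],
    [0.036, 0, 0],
    [0.054, 0, 0],
    [0.072, 0, 0],
    [0.09, 0, 0]
  ],
  "delta_rot": [
    [0, 0, 0],
    [0, 0, 0],
    [0, 0, 0],
    [0, 0, 0],
    [0, 0, 0]
  ]
}}

```text
clock: 10.17
position: [0.5308, 0.1491, 0.0883]
tool_rot: [-3.142, 0.0, 1.498]
force: [1.0, 0.8, -1.0]
grip_width: -0.0005
finger_force: 0.0
```

{"name": "apply_moves", "arguments": {
  "linear": [
    [0.018, 0, 0],
    [0.036, 0, 0],
    [0.054, 0, 0],
    [0.072, 0, 0],
    [0.09, 0, 0]
  ],
  "delta_rot": [
    [0, 0, 0],
    [0, 0, 0],
    [0, 0, 0],
    [0, 0, 0],
    [0, 0, 0]
  ]
}}

```text
clock: 10.58
position: [0.5314, 0.1581, 0.0883]
tool_rot: [-3.142, 0.0, 1.498]
force: [-0.4, 0.8, -1.0]
grip_width: 0.0002
finger_force: 0.0
```

{"name": "apply_moves", "arguments": {
  "linear": [
    [0.018, 0, 0],
    [0.036, 0, 0],
    [0.054, 0, 0],
    [0.072, 0, 0],
    [0.09, 0, 0]
  ],
  "delta_rot": [
    [0, 0, 0],
    [0, 0, 0],
    [0, 0, 0],
    [0, 0, 0],
    [0, 0, 0]
  ]
}}

```text
clock: 11.0
position: [0.5321, 0.167, 0.0883]
tool_rot: [-3.142, 0.0, 1.498]
force: [0.5, 0.1, -0.5]
grip_width: -0.0001
finger_force: 0.0
```

{"name": "apply_moves", "arguments": {
  "linear": [
    [0.025, 0, 0],
    [0.06, 0, 0],
    [0.1, 0, 0],
    [0.15, 0, 0],
    [0.2, 0, 0]
  ],
  "delta_rot": [
    [0, 0, 0],
    [0, 0, 0],
    [0, 0, 0],
    [0, 0, 0],
    [0, 0, 0]
  ]
}}

```text
clock: 11.42
position: [0.5336, 0.1874, 0.0883]
tool_rot: [3.142, -0.0, 1.498]
force: [-0.2, -0.7, 0.2]
grip_width: -0.0001
finger_force: 0.0
```

```bash
python3 -c "
from h import *
track(2)"
```

```text
t 11.4167 hand [-0.0007  0.1879] 0.0883 F [-0.19 -0.66  0.23]
11.417 top (0.0805, 14)
11.467 scene (0.0803, 21)
11.517 top (0.0805, 14)
11.567 scene (0.0805, 22)
```

At rest 2 mm from the mark. I'll lift the hand clear, wait, and check for drift.

{"name": "apply_moves", "arguments": {
  "linear": [
    [0, 0, -0.2],
    [0, 0, -0.4],
    [0, 0, -0.6],
    [0, 0, -0.8],
    [0, 0, -1]
  ],
  "delta_rot": [
    [0, 0, 0],
    [0, 0, 0],
    [0, 0, 0],
    [0, 0, 0],
    [0, 0, 0]
  ]
}}

```text
clock: 12.03
position: [0.5335, 0.1863, 0.1893]
tool_rot: [-3.142, 0.0, 1.497]
force: [0.1, -0.2, -0.0]
grip_width: -0.0001
finger_force: 0.0
```

{"name": "apply_moves", "arguments": {
  "linear": [
    [0, 0, -0.2],
    [0, 0, -0.4],
    [0, 0, -0.6],
    [0, 0, -0.8],
    [0, 0, -1]
  ],
  "delta_rot": [
    [0, 0, 0],
    [0, 0, 0],
    [0, 0, 0],
    [0, 0, 0],
    [0, 0, 0]
  ]
}}

```text
clock: 12.45
position: [0.5334, 0.1863, 0.2894]
tool_rot: [-3.142, 0.0, 1.497]
force: [0.0, -0.0, -0.5]
grip_width: 0.0004
finger_force: 0.0
```

{"name": "apply_moves", "arguments": {
  "linear": [
    [0, 0, 0],
    [0, 0, 0],
    [0, 0, 0],
    [0, 0, 0],
    [0, 0, 0]
  ],
  "delta_rot": [
    [0, 0, 0],
    [0, 0, 0],
    [0, 0, 0],
    [0, 0, 0],
    [0, 0, 0]
  ]
}}

```text
clock: 12.87
position: [0.5333, 0.1866, 0.2876]
tool_rot: [-3.141, 0.001, 1.498]
force: [-0.4, -0.7, 0.1]
grip_width: -0.0002
finger_force: 0.0
```

{"name": "apply_moves", "arguments": {
  "linear": [
    [0, 0, 0],
    [0, 0, 0],
    [0, 0, 0],
    [0, 0, 0],
    [0, 0, 0]
  ],
  "delta_rot": [
    [0, 0, 0],
    [0, 0, 0],
    [0, 0, 0],
    [0, 0, 0],
    [0, 0, 0]
  ]
}}

```text
clock: 13.28
position: [0.5335, 0.1868, 0.2883]
tool_rot: [-3.142, 0.0, 1.498]
force: [0.2, -0.2, 0.7]
grip_width: 0.0002
finger_force: 0.0
```

{"name": "apply_moves", "arguments": {
  "linear": [
    [0, 0, 0],
    [0, 0, 0],
    [0, 0, 0],
    [0, 0, 0],
    [0, 0, 0]
  ],
  "delta_rot": [
    [0, 0, 0],
    [0, 0, 0],
    [0, 0, 0],
    [0, 0, 0],
    [0, 0, 0]
  ]
}}

```text
clock: 13.7
position: [0.5335, 0.1868, 0.2883]
tool_rot: [-3.142, 0.0, 1.498]
force: [-0.0, -0.6, 0.6]
grip_width: 0.0001
finger_force: 0.0
```

{"name": "apply_moves", "arguments": {
  "linear": [
    [0, 0, 0],
    [0, 0, 0],
    [0, 0, 0],
    [0, 0, 0],
    [0, 0, 0]
  ],
  "delta_rot": [
    [0, 0, 0],
    [0, 0, 0],
    [0, 0, 0],
    [0, 0, 0],
    [0, 0, 0]
  ]
}}

```text
clock: 14.12
position: [0.5336, 0.1868, 0.2883]
tool_rot: [3.142, 0.0, 1.498]
force: [-0.1, 0.6, 0.2]
grip_width: -0.0005
finger_force: 0.0
```

```bash
python3 -c "
from h import *
track(2)
s,T,K=wpose(); im,d=optics.grab_frame('wrist'); cv2.imwrite('pics/w3.png',im[:,:,::-1]); im,d=optics.grab_frame('scene'); cv2.imwrite('pics/s3.png',cv2.resize(im[80:330,200:480,::-1],None,fx=2.4,fy=2.4))"
```

```text
t 14.1167 hand [-0.0007  0.1873] 0.2883 F [-0.07  0.62  0.24]
14.117 top (0.0807, 15)
14.167 scene (0.0807, 21)
14.217 top (0.0807, 15)
14.267 scene (0.0807, 21)
```

View pics/s3.png

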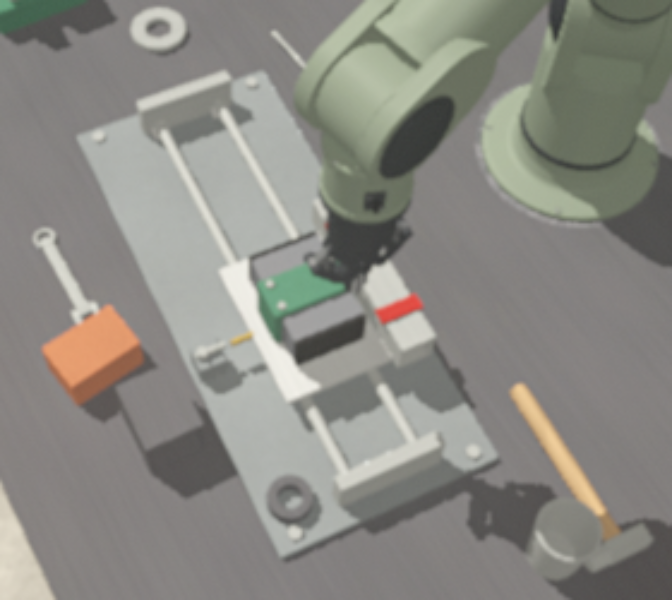

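View pics/w3.png

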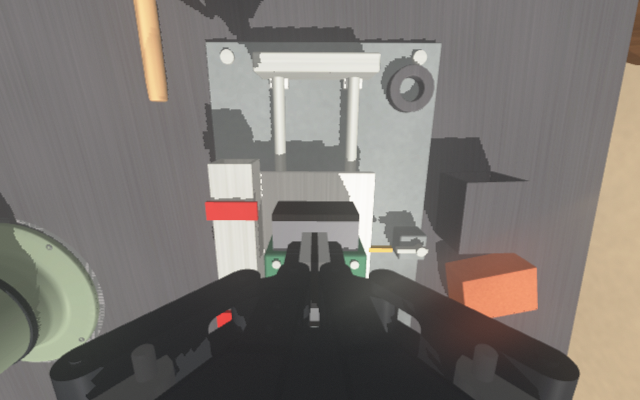

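The scene crop shows the pointer (240,340) in line with the blade (212,350). The wrist view agrees, with the pointer bar (380,250) meeting the blade (405,251). The carriage hasn't drifted for 2.7 s.

```bash
python3 -c "
from workcell import workorder
print(workorder.job_done())"
```

```text
the job is handed in; nothing more can be done
None
```

The carriage is at rest with its pointer about 2 mm from the blade. It did not drift over 2.7 s of watching, the hand is clear above it, and the job was handed in at about 14.4 s; no verdict was returned.

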